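# Hook the strainer out of the filter housing

### The arm

A 6-joint arm with a two-finger parallel gripper is mounted at the origin on the work surface. World frame = base frame: x ahead of the robot, y to its left, z up, the work surface at z = 0. Lengths are in mm, angles in rad, forces in N, time in s.
With the tool pointing down it reaches from about 350 to 875 mm from the base axis. Payload 4.2 kg.
Tool frame: the origin (TCP) lies at the very end of the fingers, on their centre line; the grasp point (between the pads) lies 19 mm behind it (bot.grip_point_offset is the distance from the TCP to the grasp point, in mm); z points along the fingers, y is the direction in which the jaws open and shut (so a half turn about z gives the same grasp; the last joint's range is limited). The gripper opens to 87 mm and grips with 3 to 60 N. Pads are 19 mm wide; open, the fingers measure 117 mm over their backs; the gripper's body (75 mm by 190 mm) begins 51 mm behind the grasp point.
Start: joints at [1.461, 0.385, 0.008, 0, -1.194, -0.259], TCP at [225.277, 582.966, 222.55] pointing down, gripper open.
Joint ranges: [-3.14, 3.14], [-1.21, 2.06], [-1.07, 1.41], [-3.16, 2.05], [-2.99, -0.16], [-3.1, 3.1]. Speed limits (rad/s): [2.79, 2.79, 3.14, 3.14, 3.14, 3.14].

### API

Orientations are given as a rotation vector (axis times angle).
In Python, from bench import bot, solve_ik, vision, order gives the robot as it stands. The module is installed in compiled form; this text tells all that it offers. Calls block until the motion is done:
- bot.goto(position, orientation): joint-space move of the TCP to a pose.
- bot.move_l(position, rotation=None, feed=150): straight line of the TCP; rotation=None keeps the orientation; feed is the mean speed in mm/s.
- bot.set_joints(angles): joint-space move.
- bot.let_go() and bot.clamp(strength=None): open the fingers fully, or close them until they stop; strength is the grip in N (None keeps the last).
- bot.hold(seconds).
- solve_ik(position, orientation): joint angles nearest the present ones, or None.
- bot.state(): the state.
- vision.grab_frame(name): name is "side" or "top" or "wrist"; returns a dict with "image" (400x640x3 uint8, red, green, blue), "vertical_fov" (degrees; the focal length in pixels is half the picture's height over the tangent of half this angle, whatever the lens; pixels are square), "cx", "cy" (the principal point, pixels), "rvec" (rotation vector, rad) and "tvec" (3), from world to camera coordinates, as OpenCV has them. Camera axes: x right, y down, z forward; pixel columns grow to the right and rows downward; lengths in mm; the calibration is good to about 2 mm. A picture is of the moment at which its call begins. There is no depth.
A pose or a line that the arm cannot do raises bot.IKError and nothing moves.
- order.hand_in(): hands the job in, once; it reports no verdict.
The state is a dict: "time": time; "qpos": joint angles; "joint_vel": joint speeds; "joint_torque": joint torques, N m; "tool_pos": TCP position; "eef_rot": TCP orientation; "contact_force": force on the tool from outside, world axes, zero at the start; "torque": the same for the moment, N m; "grip_width": finger opening in mm.
Only numpy, scipy, OpenCV 4.12 (cv2) and the standard library are available. Lean on these libraries where they do the work, as an engineer would, in place of code of your own. Each camera call takes 0.05 s, during which the arm holds its last target.

### The job

With the pull hook that lies in the dissection tray, catch the wire loop of the strainer deep inside the filter housing and draw the strainer right out of its bore onto the ledge in front. Lay the hook back down in the tray, then pick up the strainer by hand (gripper) and set it down gently in the tray beside the hook, the same way up as it came out. Do not reach into the bore for the strainer without the hook, and leave the blanking plug in its bore and the other things where they are.

Things in the scene. Friction and masses are not known exactly. Their poses are not given: they have to be found in the camera images.
- housing: Grey fixed filter housing. Origin on the bench under the bores' mouth plane, midway between them; x points INTO the bores (about world +y), z up. Two square bores, 66 mm wide and high, at y = +40 and -40 mm, floor 20 mm up, x = 0 (mouth) to 210 (shut end). The floor runs on without a lip as an open ledge, x = -130 to 0, 172 mm wide. Clear roof, top at 91 mm, 14 mm slot over each bore.
- strainer: Loose steel strainer, 0.25 kg (0.7 to 1.4 times), in either bore. Origin: centre of its underside, 145-172 mm inside the mouth; x points into the bore, z up. Two square plates 58 x 58 x 5 mm, 60 mm overall in x; between them (50 mm free) a round core, 46 mm diameter, axis along x 29 mm up: grip it there across y, from above. Wire loop on the front (-x): see loop. Slides freely.
- loop (a point): Middle of the upright front bar of the strainer's wire loop: strainer x = -60 mm, y = 0, 29 mm above its underside. The stiff 4 mm wire loop lies in the strainer's upright plane y = 0 and runs back to the front plate at x = -30 mm; its level wires are 13.5 and 44.5 mm up. The opening, 28 mm (x) by 27 mm (z), is entered sideways, along y. Axes as the strainer's.
- plug: Steel blanking plug, a plain 60 x 58 x 58 mm block with flat face and no loop, loose in the other bore, 0.5 kg. Origin: centre of its underside, axes as the strainer's. To be left alone.
- hook: Pull hook, 0.1 kg, lying flat in the tray. Origin: centre of the underside of its black handle, a bar 90 mm long (x), 18 wide (y), 22 high. A 5 mm steel shank runs on along +x, 11 mm up, to x = 190 mm, then turns sideways into a 5 mm tip towards the hook's own -y, reaching 16.5 mm from the shank's axis and leaning 2 mm back. At first x points to world +y, the tip to world +x.
- hook_tip (a point): Centre of the rounded end of the hook's sideways tip: hook x = 188 mm, y = -14 mm, z = 11 mm.
- tray: Cream dissection tray, fixed, 300 mm (x) by 360 mm (y), walls 6 mm thick, rim 12 mm high. Origin: centre of its underside on the bench; the inner floor is 6 mm above it.
- tweezers: Steel tweezers, 120 mm long (x), lying in the tray near its far (+x) side. Bystander.
- jar: Glass jar with lid, 54 mm diameter, 75 mm high. Origin: centre of its underside. Bystander.
- dish: Shallow glass dish, 76 mm diameter, 20 mm high. Origin: centre of its underside. Bystander.
- bottle: White bottle, 60 mm diameter, 150 mm high. Origin: centre of its underside. Bystander.
- probe: White-handled steel probe, 147 mm long, lying on the bench. Origin: under the middle of its handle. Bystander.
There are look-alikes about, which are no part of the job. Leave any yellow look-alike of the strainer alone. There is more than one size of the hook; the job needs the larger.

How it is judged (in metres and radians):
On the way, in this order (a step that is already met when the one before it is completed fails the run):
1. the hook pulls on the strainer while it is still inside its bore (contact force between hook and strainer above 0.1 N and x of strainer in the frame of housing above 0.02 m), for 0.1 s.
2. the strainer is wholly out of the bore and stands on the ledge (x of strainer in the frame of housing between -0.14 and -0.03 m and z of strainer in the frame of housing between 0.014 and 0.027 m and angle between strainer's own z axis and vertical below 0.12 rad), for 0.2 s.
3. the hook lies in the tray, let go (x of hook in the frame of tray between -0.15 and 0.15 m and y of hook in the frame of tray between -0.18 and 0.18 m and x of hook_tip in the frame of tray between -0.15 and 0.15 m and y of hook_tip in the frame of tray between -0.18 and 0.18 m and z of hook in the frame of tray below 0.02 m and contact force between hook and the fingers below 0.05 N), for 0.2 s.
At the end, for the whole second after the job is handed in: The strainer stands on the tray's floor (underside within 6 mm of it), upright within 0.1 rad, at rest, clear of the hook; the hook lies inside the tray, handle and tip, at rest; both are released; the blanking plug is still in its bore (all of step 3 and x of strainer in the frame of tray between -0.13 and 0.13 m and y of strainer in the frame of tray between -0.16 and 0.16 m and z of strainer in the frame of tray below 0.012 m and angle between strainer's own z axis and vertical below 0.1 rad and contact force between strainer and the fingers below 0.05 N and contact force between strainer and hook below 0.05 N and linear speed of each of strainer, hook below 0.02 m/s and x of plug in the frame of housing above 0.12 m); the robot touches nothing.
It fails at once if the gripper touches the strainer while any of it is still in the bore (contact force between strainer and the fingers above 0.5 N and x of strainer in the frame of housing above -0.025 m).
It fails at once if the strainer is let go more than about 30 mm above the surface (height (world z) of strainer above 0.05 m and contact force between strainer and the fingers below 0.05 N and contact force between strainer and hook below 0.05 N).
It fails at once if the blanking plug is shifted by more than 15 mm (distance of plug from where it was at the start of the episode above 0.015 m).
It fails at once if the tweezers, jar, dish, bottle or probe is pushed more than 30 mm away (distance of any of tweezers, jar, dish, bottle, probe from where it was at the start of the episode above 0.03 m).
It also fails if it takes over 67 s, if anything falls off the work surface, if the arm or the gripper's body presses on something with over 40 N, if the wrist force passes 120 N, or if a joint passes its speed limit or range.

## Working session

There is one attempt and no reset: what is moved stays moved. The work goes in short steps, each a Python script; the robot and the scene stay as the last script left them, time stands still between calls to the robot, and variables do not carry over. Pictures are saved under pics/ and viewed, and the job is handed in when it is done.

```bash
mkdir -p pics; ls; cat > h.py <<'E'
import numpy as np, cv2
from bench import bot, solve_ik, vision, order
def grab(n,tag):
    f=vision.grab_frame(n); np.savez(f'pics/{tag}.npz',**{k:np.array(v) for k,v in f.items()})
    cv2.imwrite(f'pics/{tag}.png',f['image'][:,:,::-1]); return f
def load(tag): return dict(np.load(f'pics/{tag}.npz'))
def cam(f):
    R=cv2.Rodrigues(np.array(f['rvec'],float))[0]; t=np.array(f['tvec'],float).ravel()
    fl=200/np.tan(np.radians(float(f['vertical_fov']))/2)
    return R,t,fl,float(f['cx']),float(f['cy'])
def ray(f,u,v):
    R,t,fl,cx,cy=cam(f); d=R.T@np.array([(u-cx)/fl,(v-cy)/fl,1]); return -R.T@t,d
def onz(f,u,v,z):
    c,d=ray(f,u,v); return c+d*(z-c[2])/d[2]
def proj(f,p):
    R,t,fl,cx,cy=cam(f); q=R@np.array(p,float)+t; return np.array([cx+fl*q[0]/q[2],cy+fl*q[1]/q[2]])
E
python3 - <<'E'
from h import *
for n in ['side','top','wrist']:
    f=grab(n,n+'0'); R,t,fl,cx,cy=cam(f); print(n,-R.T@t,fl,cx,cy,R[2])
print(bot.state(), bot.grip_point_offset)
E
```

```text
pics
side [396.61664239 644.18426547 838.19179542] 500.40803666996067 320.04248109381837 192.21494754039267 [ 0.11426    -0.67051029 -0.73304885]
top [ 322.14192069  -49.48359832 1205.85013536] 441.31473577684613 320.2898655490867 200.5174814433436 [ 0.16716696  0.01246944 -0.98584975]
wrist [302.96500285 551.71386665 385.10661179] 325.0796738514054 319.04169978847005 196.49252073856687 [-0.28412611  0.10747507 -0.95274417]
{'time': 0.15, 'qpos': array([ 1.46058575e+00,  3.85365829e-01,  6.96458959e-03, -3.36997738e-04,
       -1.19397249e+00, -2.58630256e-01]), 'joint_vel': array([ 0.00045044, -0.00159625,  0.00237021,  0.00386568,  0.00059746,
        0.00050907]), 'joint_torque': array([-3.13618430e-04, -3.91051161e+01,  1.87586975e+01,  4.22237009e+00,
        1.23745040e-02, -1.36624449e-04]), 'tool_pos': array([225.14575934, 582.57319596, 221.73133902]), 'eef_rot': array([ 3.08671470e+00, -5.75994281e-01, -3.06843228e-04]), 'contact_force': array([0.16974301, 0.24612837, 0.64691008]), 'torque': array([ 0.02804397, -0.00672358, -0.01982372]), 'grip_width': 87.02911185347222} 18.700000000000003
```

View pics/side0.png

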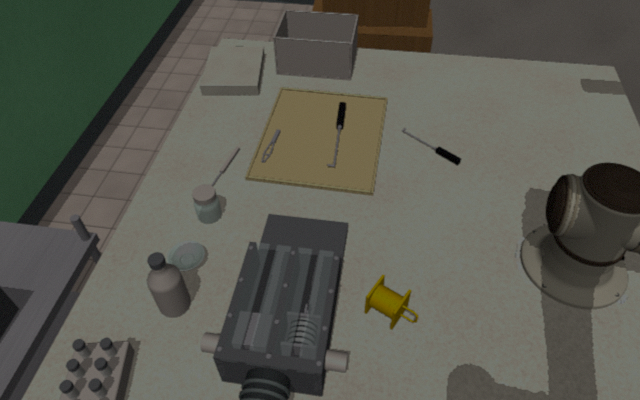

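View pics/top0.png

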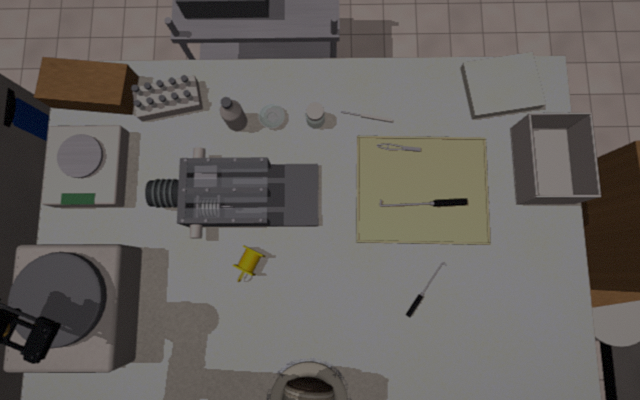

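View pics/wrist0.png

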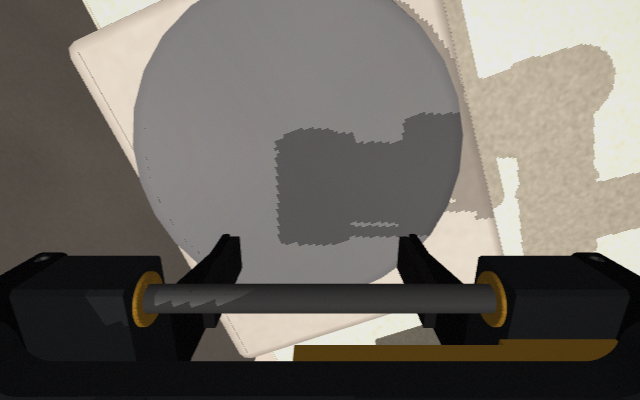

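```bash
python3 - <<'E'
from h import *
a=cv2.imread('pics/top0.png'); s=cv2.imread('pics/side0.png')
c=cv2.convertScaleAbs(cv2.resize(a[120:260,340:500],None,fx=5,fy=5,interpolation=cv2.INTER_CUBIC)[:600],alpha=1.3); cv2.imwrite('pics/c1.png',c[:, :800])
c=cv2.convertScaleAbs(cv2.resize(a[140:240,140:330],None,fx=4.2,fy=4.2,interpolation=cv2.INTER_CUBIC),alpha=1.6); cv2.imwrite('pics/c2.png',c[:600,:800])
c=cv2.convertScaleAbs(cv2.resize(s[205:400,200:360],None,fx=3,fy=3,interpolation=cv2.INTER_CUBIC),alpha=1.8); cv2.imwrite('pics/c3.png',c[:600,:800])
c=cv2.convertScaleAbs(cv2.resize(s[80:205,235:400],None,fx=4.8,fy=4.8,interpolation=cv2.INTER_CUBIC),alpha=1.3); cv2.imwrite('pics/c4.png',c[:600,:800])
E
```

```text
(no output)
```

View pics/c1.png

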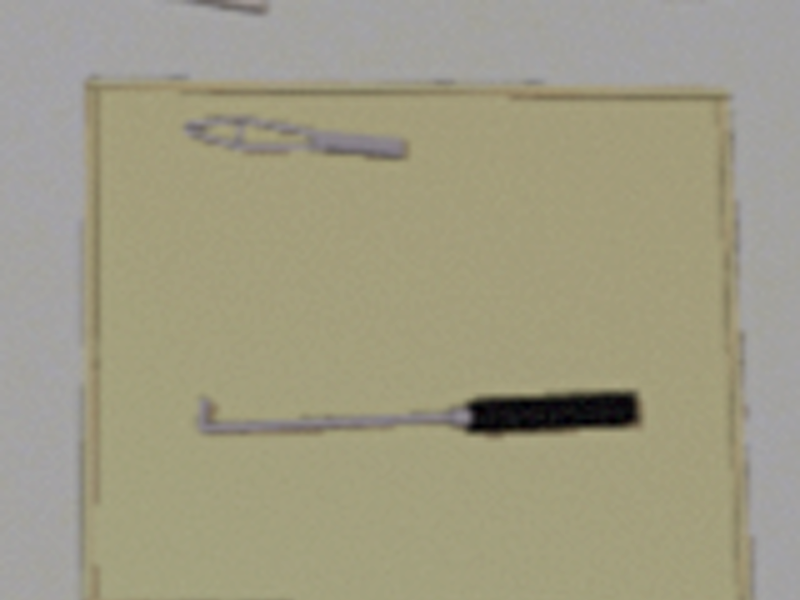

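View pics/c2.png

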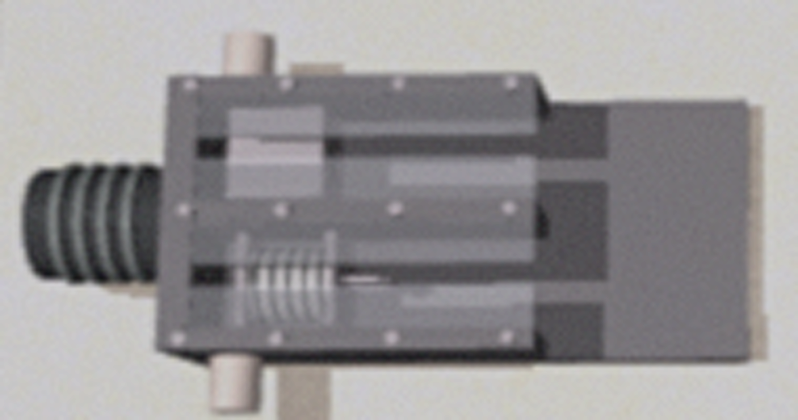

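View pics/c3.png

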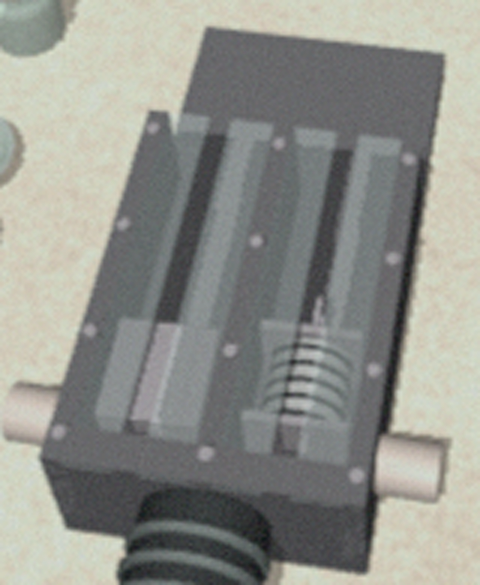

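View pics/c4.png

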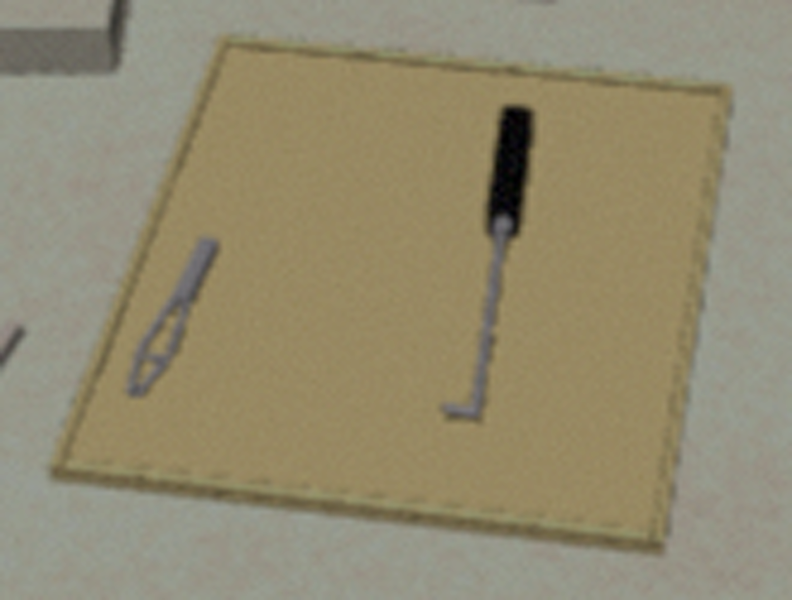

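```bash
cat >> h.py <<'E'
C={'c1':('top0',340,120,5),'c2':('top0',140,140,4.2),'c3':('side0',200,205,3),'c4':('side0',235,80,4.8)}
def pt(c,x,y,z):
    t,ox,oy,s=C[c]; return onz(load(t),ox+(x+.5)/s-.5,oy+(y+.5)/s-.5,z).round(1)
E
python3 - <<'E'
from h import *
L=[('hand near end top',[('c1',637,410),('c4',517,108)],28),('hand far end top',[('c1',469,415),('c4',503,222)],26),
('shank elbow',[('c1',203,428),('c4',477,413)],17),('tip',[('c1',206,402),('c4',447,408)],17),
('tray corner +x+y',[('c1',88,80),('c4',57,468)],12),('tray +x-y',[('c1',730,95),('c4',226,40)],12),('tray -x-y',[('c4',729,90)],12),('tray -x+y',[('c4',662,543)],12),
('ledge +x',[('c2',748,100),('c3',207,28)],20),('ledge -x',[('c2',747,360),('c3',444,55)],20),
('roof scr +x',[('c2',510,82),('c3',152,128)],91),('roof scr mid',[('c2',508,208),('c3',279,144)],91),('roof scr -x',[('c2',506,337),('c3',408,160)],91),
('back scr +x',[('c2',190,84),('c3',58,432)],91),('back scr -x',[('c2',178,338),('c3',357,476)],91),
('mouth side wall top +x',[('c2',535,75),],91),('mouth -x',[('c2',530,348)],91),
('loop front top',[('c2',390,280),('c3',318,296)],64.5),
('loop back top',[('c2',340,279),('c3',322,326)],64.5),
('front plate top +x',[('c2',334,232),('c3',262,322)],78),('front plate top -x',[('c2',334,325),('c3',362,333)],78),
('back plate top +x',[('c2',240,233),('c3',246,412)],78),('back plate top -x',[('c2',238,325),('c3',352,426)],78),
('plug front',[('c2',324,110),('c3',118,318)],78),
('plug frontR',[('c2',324,196),('c3',215,332)],78),
('tweez end',[('c1',405,148),('c4',208,240)],9),('tweez tip',[('c1',185,127),('c4',135,392)],9),
]
for n,l,z in L: print(n,[pt(c,x,y,z)[:2] for c,x,y in l])
E
```

```text
hand near end top [array([ 516.1, -429.8]), array([ 514.8, -427. ])]
hand far end top [array([ 514.3, -340. ]), array([ 510.2, -331.3])]
shank elbow [array([ 509.6, -197.5]), array([ 505.3, -195.9])]
tip [array([ 524. , -199.5]), array([ 520.4, -197.3])]
tray corner +x+y [array([ 708.9, -139. ]), array([ 702. , -134.4])]
tray +x-y [array([ 696.9, -497.5]), array([ 693. , -489.2])]
tray -x-y [array([ 400.4, -481.3])]
tray -x+y [array([ 408.5, -126.8])]
ledge +x [array([627.3, -27.9]), array([623.5, -25.4])]
ledge -x [array([455.3, -26.6]), array([452.8, -25.1])]
roof scr +x [array([621.8, 118.6]), array([619.4, 116.8])]
roof scr mid [array([542. , 118.5]), array([539.4, 117.3])]
roof scr -x [array([462.3, 118.3]), array([459.9, 117.6])]
back scr +x [array([622.2, 318.2]), array([619.2, 317.4])]
back scr -x [array([463. , 318.1]), array([459.4, 317.7])]
mouth side wall top +x [array([626.1, 103.2])]
mouth -x [array([455.5, 103.6])]
loop front top [array([502. , 195.5]), array([501.1, 202.1])]
loop back top [array([502.8, 226.9]), array([495.5, 221. ])]
front plate top +x [array([530.2, 228.3]), array([527.8, 230.9])]
front plate top -x [array([472.1, 226.4]), array([470.7, 229.3])]
back plate top +x [array([530. , 286.9]), array([525.5, 285.5])]
back plate top -x [array([472.5, 285.7]), array([467.5, 284.9])]
plug front [array([608.1, 237.2]), array([609.2, 240.5])]
plug frontR [array([553.1, 235.3]), array([552.7, 240.9])]
tweez end [array([ 668.7, -315.7]), array([ 666.4, -315. ])]
tweez tip [array([ 682. , -193.1]), array([ 677.9, -194.8])]
```

```bash
cat >> h.py <<'E'
def down(yawdeg=0):  # 0: tool x = world -y, jaws along world x
    a=np.radians(-90+yawdeg)/2; return np.pi*np.array([np.cos(a),np.sin(a),0])
def st():
    s=bot.state(); print('t',round(s['time'],2),s['tool_pos'].round(1),'F',s['contact_force'].round(1),'w',round(s['grip_width'],1),'q',s['qpos'].round(2)); return s
E
python3 - <<'E'
from h import *
bot.goto([513.8,-386,160],down(1.9)); st()
bot.move_l([513.8,-386,30]); st()
bot.move_l([513.8,-386,9],feed=60); st()
bot.clamp(40); st()
bot.move_l([513.8,-386,60]); st()
grab('wrist','w1');grab('top','t1');grab('side','s1')
E
```

```text
t 3.67 [ 514.3 -385.4  160.1] F [ 0.4 -0.5 -0.1] w 87.0 q [-0.39  0.46 -0.03 -0.   -1.08  0.43]
t 4.69 [ 514.6 -386.4   31. ] F [ 0.  -0.2  0.6] w 87.1 q [-0.39  0.6  -0.16  0.   -0.81  0.43]
t 5.19 [ 513.6 -385.9    8.5] F [ 0.9 -0.6 -0.4] w 87.4 q [-0.39  0.62 -0.18  0.   -0.77  0.43]
t 6.31 [ 513.9 -386.1    9. ] F [ 0.5  0.1 -0.4] w 17.6 q [-0.39  0.62 -0.18  0.   -0.77  0.43]
t 6.8 [ 513.4 -385.6   59.7] F [-0.5  0.8 -1.3] w 17.8 q [-0.39  0.56 -0.14 -0.   -0.87  0.43]
```

```bash
python3 - <<'E'
from h import *
a=cv2.imread('pics/t1.png'); s=cv2.imread('pics/s1.png')
cv2.imwrite('pics/c5.png',cv2.convertScaleAbs(cv2.resize(a[120:260,340:500],None,fx=4.2,fy=4.2,interpolation=cv2.INTER_CUBIC),alpha=1.3))
cv2.imwrite('pics/c6.png',cv2.convertScaleAbs(cv2.resize(s[80:205,235:400],None,fx=4.8,fy=4.8,interpolation=cv2.INTER_CUBIC),alpha=1.3))
E
```

```text
(no output)
```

View pics/c5.png

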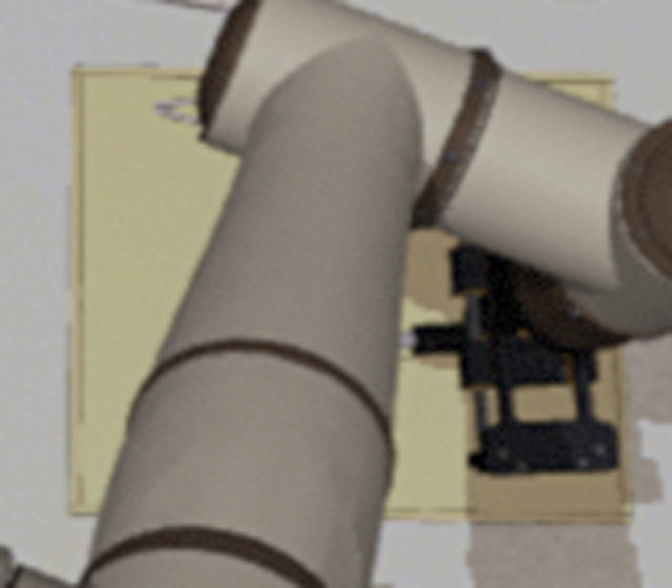

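View pics/c6.png

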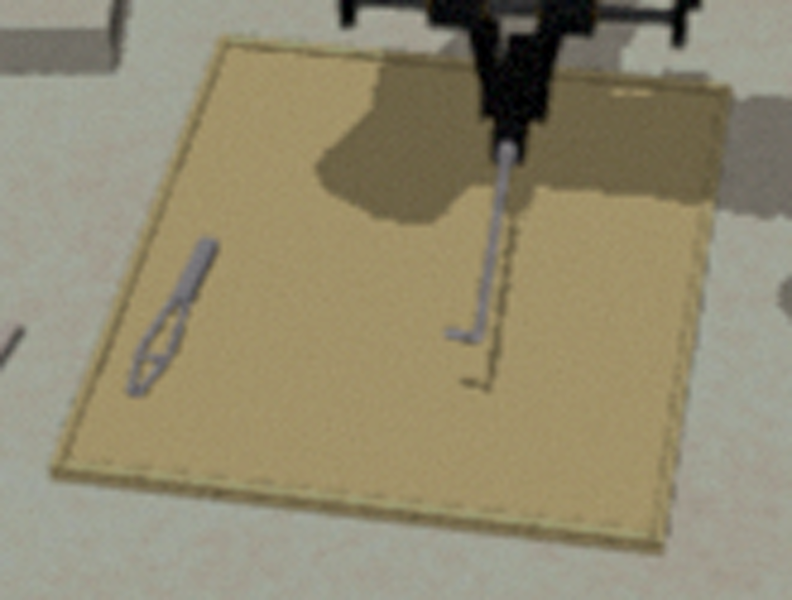

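View pics/w1.png

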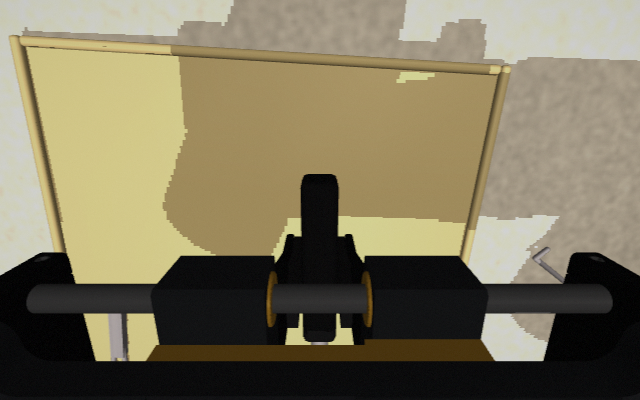

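```bash
python3 - <<'E'
from h import *
C['c6']=('s1',235,80,4.8)
for z in (60,68,76): print(z,pt('c6',475,340,z),pt('c6',449,333,z),pt('c6',507,150,z))
f=load('w1')
# handle top faces near end
print(onz(f,320,176,79),onz(f,302,180,79),onz(f,338,180,79),onz(f,303,330,79),onz(f,337,330,79))
# shadow
E
```

```text
60 [ 507.4 -201.5   60. ] [ 520.4 -204.6   60. ] [ 510.8 -348.5   60. ]
68 [ 506.3 -192.8   68. ] [ 519.2 -195.9   68. ] [ 509.7 -338.3   68. ]
76 [ 505.1 -184.1   76. ] [ 517.9 -187.2   76. ] [ 508.5 -328.1   76. ]
[ 513.90995521 -434.27081506   79.        ] [ 522.08736951 -432.11356079   79.        ] [ 505.60392625 -432.65874095   79.        ] [ 520.12463472 -349.09979541   79.        ] [ 501.91536653 -349.69902273   79.        ]
```

```bash
python3 - <<'E'
from h import *
bot.move_l([476,-125,60],down(0)); st()
bot.move_l([476,-110,42]); st()
grab('side','s2')
bot.move_l([476,25,42],feed=90); st()
grab('side','s3');grab('top','t3')
for n in('s2','s3','t3'):
    s=cv2.imread(f'pics/{n}.png')
    c=s[205:400,200:360] if n[0]=='s' else s[140:240,140:330]
    k=3 if n[0]=='s' else 4.2
    cv2.imwrite(f'pics/c{n}.png',cv2.convertScaleAbs(cv2.resize(c,None,fx=k,fy=k,interpolation=cv2.INTER_CUBIC),alpha=1.8))
E
```

```text
t 8.86 [ 476.1 -125.4   59.9] F [-0.6  0.  -0.4] w 17.4 q [ 0.07  0.35 -0.52  0.   -0.69 -0.07]
t 9.17 [ 475.5 -110.3   41.6] F [-0.6 -0.1 -1. ] w 17.4 q [ 0.11  0.38 -0.55  0.   -0.65 -0.11]
t 10.87 [475.9  24.6  42. ] F [ 1.3 -0.1 -1.1] w 17.7 q [ 0.39  0.36 -0.58 -0.   -0.63 -0.39]
```

View pics/cs2.png

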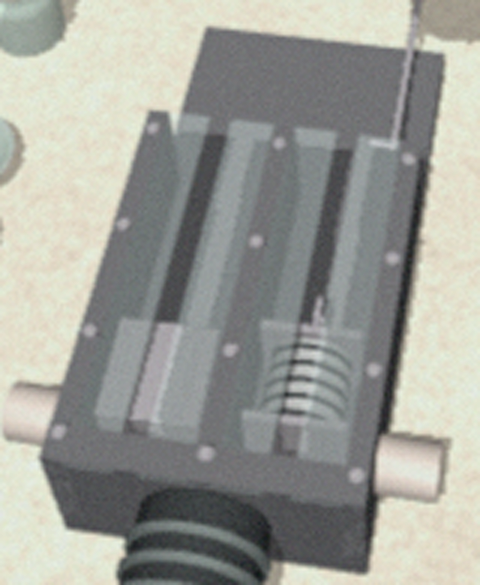

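View pics/cs3.png

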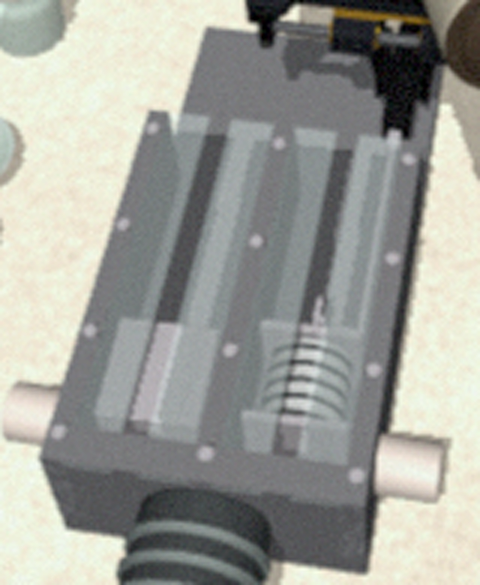

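View pics/ct3.png

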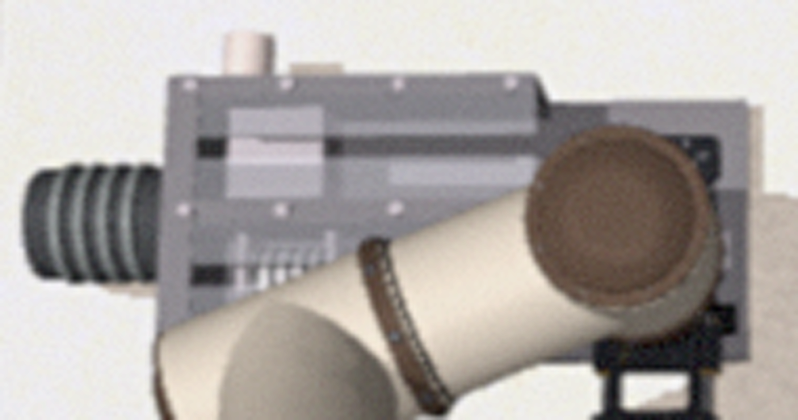

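```bash
python3 - <<'E'
from h import *
for n,tag in(('s2','s2'),('s3','s3')):
    C[n]=(tag,200,205,3)
for z in(44,49,54): print(z,pt('s2',396,145,z),pt('s2',372,142,z),pt('s2',416,25,z))
s=cv2.imread('pics/s3.png')[240:345,265:345]
cv2.imwrite('pics/c7.png',cv2.resize(cv2.convertScaleAbs(s,alpha=2.6,beta=-60),None,fx=5.7,fy=5.7,interpolation=cv2.INTER_CUBIC))
E
```

```text
44 [473.1  73.9  44. ] [488.9  73.8  44. ] [473.6 -29.3  44. ]
49 [472.6  77.4  49. ] [488.3  77.3  49. ] [473.1 -25.1  49. ]
54 [472.1  81.   54. ] [487.7  80.9  54. ] [472.6 -20.9  54. ]
```

View pics/c7.png

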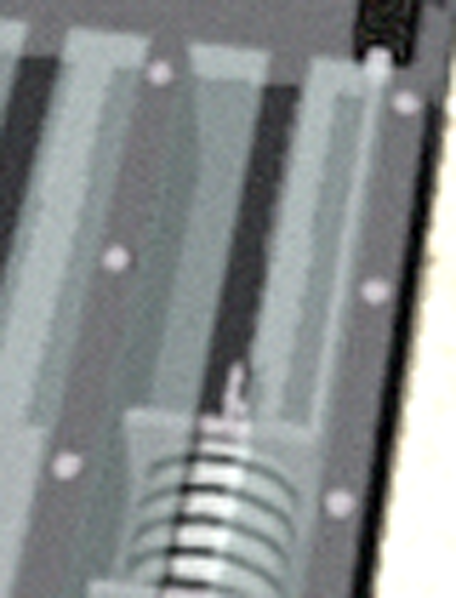

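```bash
python3 - <<'E'
from h import *
f=load('s3')
def q(p): u=proj(f,p); return ((u-[265,240]+.5)*5.7-.5).round(0)
for n,p in dict(elbow=(473,215,49),tip=(488.5,213,49),loopbar=(499.5,198.7,49),lbtop=(499.5,198.7,64.5),lbbot=(499.5,198.7,33.5),lback=(499.5,228.7,64.5),plateT=(499.5,228.7,78),shankmouth=(473,103,49),pr=(470.5,228.7,78)).items(): print(n,q(p))
E
```

```text
elbow [319. 438.]
tip [270. 426.]
loopbar [243. 380.]
lbtop [241. 354.]
lbbot [244. 405.]
lback [224. 441.]
plateT [222. 419.]
shankmouth [371. 138.]
pr [319. 432.]
```

```bash
python3 - <<'E'
from h import *
bot.move_l([485,25,42],feed=40); st()
bot.move_l([494,25,42],feed=30); st()
grab('side','s4')
bot.move_l([494,5,42],feed=40); st()
grab('side','s5')
for n in('s4','s5'):
    s=cv2.imread(f'pics/{n}.png')[240:345,265:345]
    cv2.imwrite(f'pics/c{n}.png',cv2.resize(cv2.convertScaleAbs(s,alpha=2.6,beta=-60),None,fx=5.7,fy=5.7,interpolation=cv2.INTER_CUBIC))
E
```

```text
t 11.34 [485.3  25.   41.9] F [-0.8  0.3 -0.3] w 17.6 q [ 0.39  0.37 -0.56 -0.   -0.64 -0.39]
t 11.79 [494.1  25.   41.9] F [-0.1 -0.2 -0.7] w 17.5 q [ 0.38  0.39 -0.53 -0.   -0.65 -0.38]
t 12.49 [494.    4.7  42. ] F [ 0.1  0.3 -1. ] w 17.6 q [ 0.34  0.38 -0.54  0.   -0.65 -0.34]
```

View pics/cs4.png

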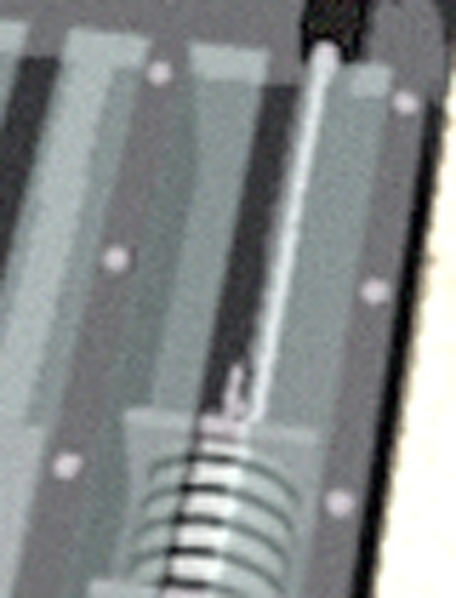

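View pics/cs5.png

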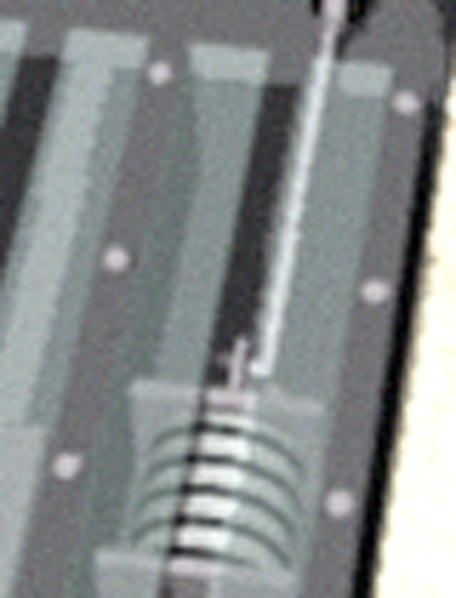

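```bash
python3 - <<'E'
from h import *
bot.move_l([494,-100,42],feed=70); st()
bot.move_l([494,-212,42],feed=60); st()
grab('side','s6'); grab('top','t6')
cv2.imwrite('pics/cs6.png',cv2.resize(cv2.convertScaleAbs(cv2.imread('pics/s6.png')[150:300,220:380],alpha=1.6),None,fx=4,fy=4,interpolation=cv2.INTER_CUBIC))
E
```

```text
t 14.19 [494.  -99.8  42. ] F [-0.2  0.4 -1.9] w 17.5 q [ 0.12  0.4  -0.51  0.   -0.66 -0.12]
t 16.21 [ 494.1 -211.9   42.1] F [-0.5  0.2 -1.3] w 17.8 q [-0.1   0.44 -0.43  0.   -0.7   0.1 ]
```

View pics/cs6.png

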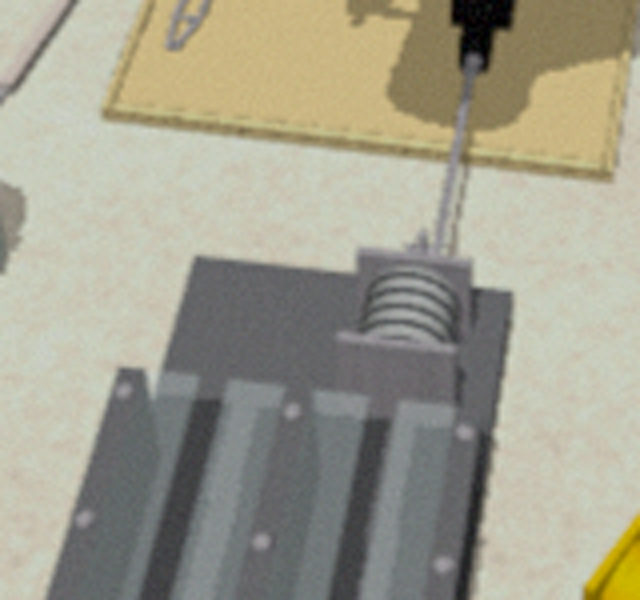

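```bash
python3 - <<'E'
from h import *
C['s6']=('s6',220,150,4)
for p in((358,250),(471,258),(338,335),(458,348)): print(pt('s6',*p,78))
bot.move_l([494,-202,42],feed=50)
bot.move_l([470,-202,42],feed=50); st()
bot.move_l([470,-280,46],feed=120); st()
grab('side','s7')
bot.move_l([480,-386,40],down(1.0)); st()
bot.move_l([480,-386,9],feed=50); st()
bot.let_go(); st()
bot.move_l([480,-386,110]); st()
grab('side','s8')
for n in('s7','s8'):cv2.imwrite(f'pics/c{n}.png',cv2.resize(cv2.convertScaleAbs(cv2.imread(f'pics/{n}.png')[80:260,220:400],alpha=1.5),None,fx=3.3,fy=3.3,interpolation=cv2.INTER_CUBIC))
E
```

```text
[528.3   5.6  78. ]
[471.8   2.7  78. ]
[528.7  60.1  78. ]
[470.5  59.5  78. ]
t 17.29 [ 470.2 -202.1   42.2] F [-0.4 -0.2 -0.8] w 17.5 q [-0.09  0.41 -0.49  0.   -0.67  0.09]
t 18.09 [ 469.7 -279.7   45.8] F [-0.2  0.3 -0.2] w 17.5 q [-0.24  0.45 -0.4  -0.   -0.72  0.24]
t 19.0 [ 479.7 -385.3   39.8] F [ 0.4 -0.3 -1.7] w 17.5 q [-0.41  0.55 -0.23 -0.   -0.79  0.43]
t 19.77 [ 479.7 -385.8    9. ] F [-1.1  1.2  2.3] w 17.8 q [-0.41  0.59 -0.25  0.   -0.73  0.43]
t 21.07 [ 480. -386.    9.] F [-1.7  0.2 -0.4] w 86.9 q [-0.41  0.59 -0.25 -0.   -0.73  0.43]
t 21.89 [ 479.3 -385.5  109.1] F [ 0.  -0.1 -0.3] w 87.1 q [-0.41  0.47 -0.17 -0.   -0.94  0.43]
```

View pics/cs7.png

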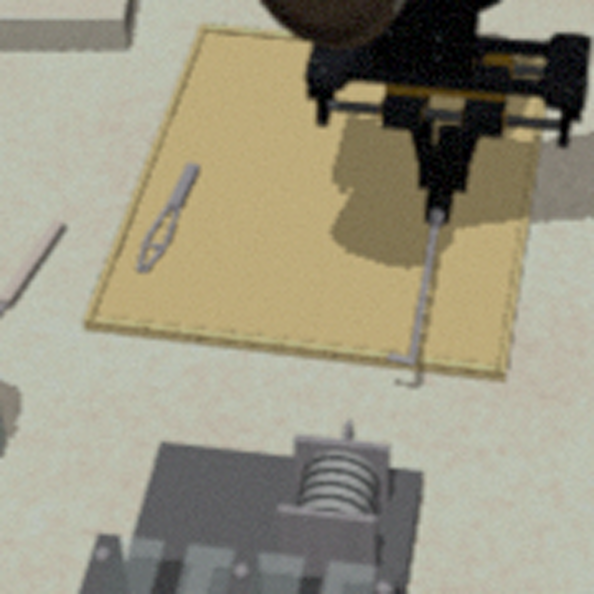

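View pics/cs8.png

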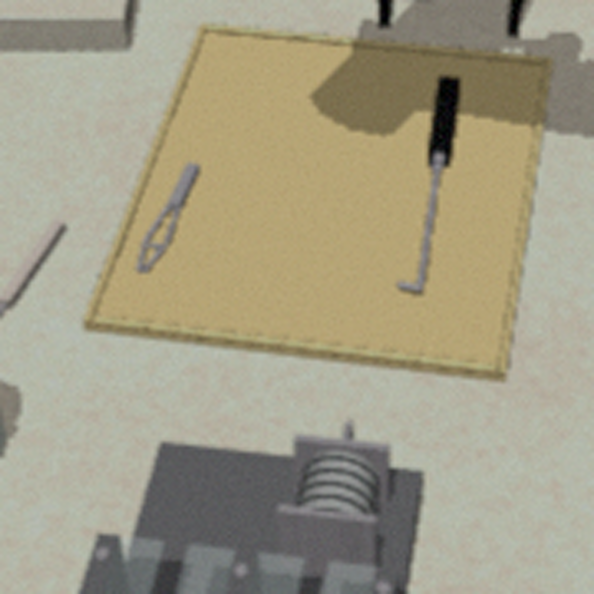

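```bash
python3 - <<'E'
from h import *
C['s8']=('s8',220,80,3.3)
for p in((296,437),(389,446),(278,508),(377,518)): print(pt('s8',*p,78))
bot.move_l([490,-180,160],down(0),feed=250)
bot.move_l([501,31,150],feed=250); st()
grab('wrist','w9'); grab('side','s9')
E
```

```text
[527.9   5.4  78. ]
[471.2   4.4  78. ]
[529.1  60.7  78. ]
[471.   59.6  78. ]
t 23.94 [500.8  30.  149.8] F [-0.3 -0.2 -1.4] w 86.7 q [ 0.38  0.25 -0.39  0.   -0.93 -0.39]
```

View pics/w9.png

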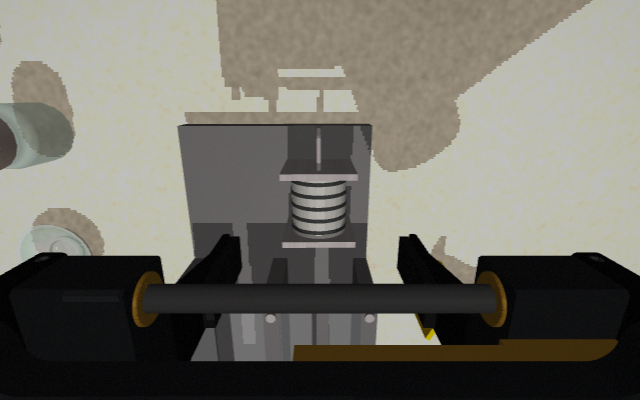

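View pics/s9.png

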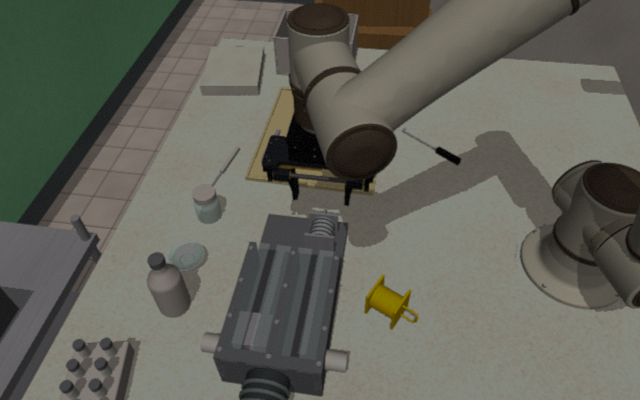

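```bash
python3 - <<'E'
from h import *
f=load('w9')
for u,v,z in((280,177,78),(357,177,78),(283,245,78),(355,245,78),(180,126,20),(372,126,20)): print(onz(f,u,v,z).round(1))
E
```

```text
[529.2   4.9  78. ]
[471.8   5.   78. ]
[528.9  60.8  78. ]
[471.4  60.8  78. ]
[623.1 -27.   20. ]
[453.1 -26.8  20. ]
```

```bash
python3 - <<'E'
from h import *
bot.move_l([500.5,32.5,30],feed=90); st()
bot.clamp(25); st()
bot.hold(0.2)
bot.move_l([500.5,32.5,75],feed=80); st()
bot.move_l([540,-120,80],feed=150)
bot.move_l([580,-300,60],feed=150); st()
grab('side','s10');grab('wrist','w10')
cv2.imwrite('pics/cs10.png',cv2.resize(cv2.convertScaleAbs(cv2.imread('pics/s10.png')[60:240,220:400],alpha=1.5),None,fx=3.3,fy=3.3,interpolation=cv2.INTER_CUBIC))
E
```

```text
t 25.52 [500.9  32.6  30.5] F [0.1 0.2 0.7] w 86.9 q [ 0.39  0.41 -0.53  0.   -0.63 -0.39]
t 26.3 [500.6  32.5  30. ] F [ 0.6 -0.1  0.1] w 45.3 q [ 0.39  0.41 -0.53  0.   -0.63 -0.39]
t 27.22 [500.   32.4  74.7] F [-0.2 -0.9 -1.5] w 45.3 q [ 0.39  0.34 -0.49 -0.   -0.74 -0.39]
t 29.8 [ 579.9 -299.2   60.1] F [-0.3  0.3 -0.8] w 45.3 q [-0.23  0.57 -0.11 -0.   -0.88  0.23]
```

View pics/cs10.png

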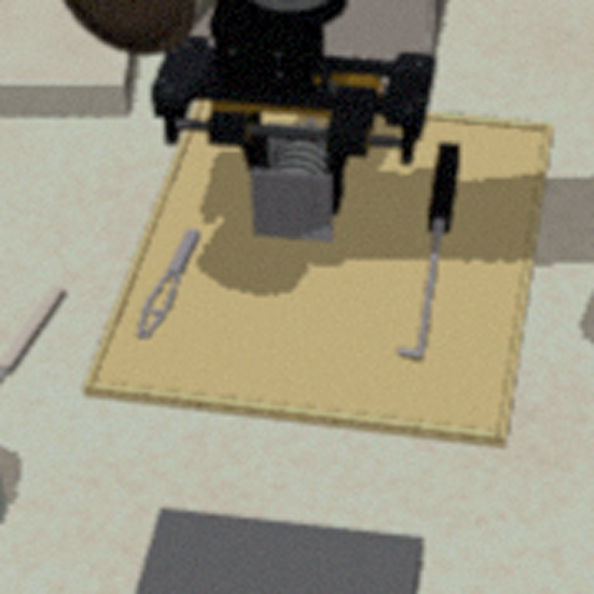

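View pics/w10.png

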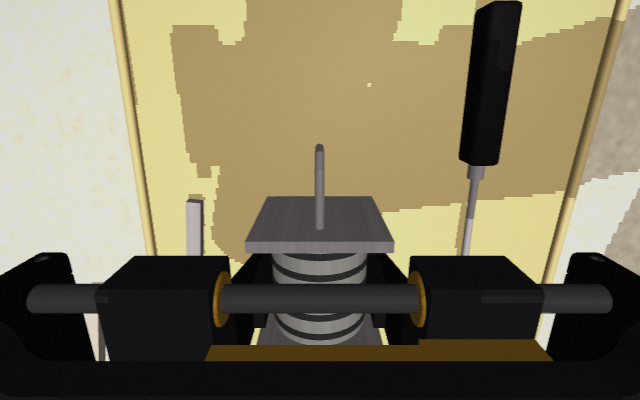

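```bash
python3 - <<'E'
from h import *
f=load('w10')
for u,v,z in((245,243,108),(394,243,108),(245,252,108),(268,197,50),(373,197,50)): print(onz(f,u,v,z).round(1))
f=load('w9')
for u,v,z in((280,175,78),(280,180,78),(285,159,20)): print(onz(f,u,v,z).round(1))
bot.move_l([580,-300,22],feed=80); st()
bot.move_l([580,-300,17],feed=25); st()
grab('wrist','w11')
bot.move_l([580,-300,16],feed=15); st()
E
```

```text
[ 608.4 -327.9  108. ]
[ 550.1 -328.   108. ]
[ 608.7 -324.   108. ]
[ 608.1 -328.2   50. ]
[ 549.1 -328.3   50. ]
[529.1   3.4  78. ]
[529.3   7.2  78. ]
[531.1   2.7  20. ]
t 30.52 [ 580.  -300.1   21.6] F [ 0.4  0.  -2. ] w 45.4 q [-0.23  0.62 -0.14  0.   -0.81  0.23]
t 30.88 [ 580. -300.   17.] F [ 0.2  0.9 -2.7] w 45.4 q [-0.23  0.63 -0.15  0.   -0.8   0.23]
t 31.18 [ 580.1 -300.    16.1] F [ 0.3 -0.  -1.7] w 45.1 q [-0.23  0.63 -0.15  0.   -0.8   0.23]
```

View pics/w11.png

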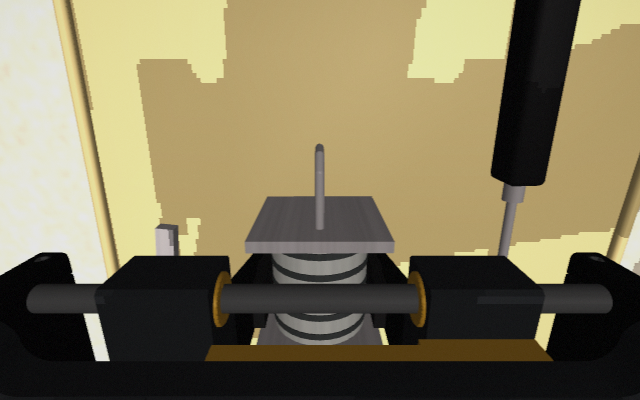

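```bash
python3 - <<'E'
from h import *
def fz(n=8):
    v=[]
    for _ in range(n): v.append(bot.state()['contact_force'][2]); bot.hold(0.02)
    return np.mean(v)
z=16
for _ in range(6):
    F=fz(); print(z,round(F,2))
    if F>1: break
    z-=0.5; bot.move_l([580,-300,z],feed=15)
bot.let_go(); st()
bot.move_l([580,-300,130],feed=80); st()
bot.move_l([450,-100,250],feed=200); st()
for n in('side','top'): grab(n,n+'12')
cv2.imwrite('pics/c12.png',cv2.resize(cv2.convertScaleAbs(cv2.imread('pics/side12.png')[60:380,200:400],alpha=1.5),None,fx=1.85,fy=1.85,interpolation=cv2.INTER_CUBIC))
E
```

```text
16 -1.53
15.5 2.9
t 32.65 [ 580.1 -300.    15.5] F [-0.2 -0.2 -0.1] w 87.0 q [-0.23  0.63 -0.15  0.   -0.79  0.23]
t 34.23 [ 579.7 -299.9  129.3] F [-0.7  0.5  0.2] w 87.1 q [-0.23  0.5  -0.04 -0.   -1.03  0.23]
t 35.72 [ 450.  -100.3  249.4] F [0.8 0.5 0.8] w 87.0 q [ 0.13  0.08 -0.33 -0.   -1.16 -0.14]
```

View pics/c12.png

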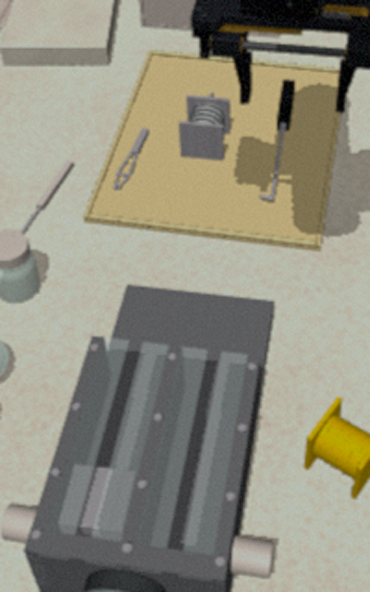

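View pics/top12.png

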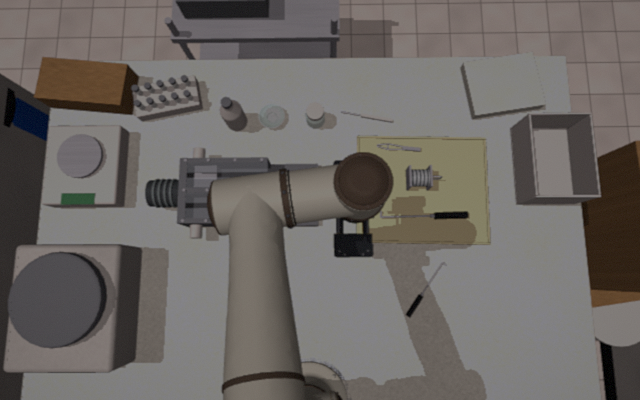

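The pictures show the strainer standing in the tray near top (418,177). The hook lies apart from it, with its handle at (452,215). The plug is still in its bore and the bystanders have not moved.

```bash
python3 - <<'E'
from h import *
order.hand_in(); st()
E
```

```text
the job is handed in; nothing more can be done
the job is handed in; nothing more can be done
```

The strainer is out of its bore and standing upright in the tray beside the hook. I handed the job in at about 36 s of the 67 s allowed.

- **Hook and pull:** I gripped the larger hook by its handle and passed it down the side of the strainer. I moved its tip sideways into the loop and drew the strainer out to about 70 mm in front of the mouth. The side view showed it moving with the hook and then standing upright on the ledge. The hook was then unhooked and laid flat back in the tray at about x 480, y -386.
- **Strainer:** I gripped it across the core, where the fingers closed to 45.3 mm against the 46 mm diameter. I carried it upright and set it down at about (580, -300). I lowered it until the vertical force changed from -1.5 N to +2.9 N, and only then let go.
- **Last checks:** The side and top pictures showed the strainer upright in the tray, well clear of the hook. The plug was still in its bore, the tweezers, jar, dish, bottle and probe looked unmoved, and the arm was clear. I checked these last points by eye, without measuring them.
- **What disagreed:** The side and top cameras differed by about 2–4 mm in x and by up to 9 mm in y. I used values between the two, and no step failed. The hook tip's depth was hidden behind the strainer's front plate just before it caught, so I confirmed the catch by watching the strainer move during a short test pull.

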